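Tare the flow gauge, then hold the sprung air gate half open

ROBOT

A 6-joint arm with a two-finger parallel gripper is mounted at the origin on the work surface. World frame = base frame: x ahead of the robot, y to its left, z up, the work surface at z = 0. Lengths are in mm, angles in rad, forces in N, time in s.
With the tool pointing down it reaches from about 275 to 750 mm from the base axis. Payload 10.2 kg.
Tool frame: the origin (TCP) lies midway between the tips of the shut fingers; the grasp point (between the pads) lies 19 mm behind it; y points along the fingers, z is the direction in which the jaws open and shut, and the axes are right-handed (so a half turn about y gives the same grasp; the last joint's range is limited). The gripper opens to 85 mm and grips with 20 to 120 N. Pads are 22 mm wide; open, the fingers measure 114 mm over their backs; the gripper's body (76 mm by 85 mm) begins 54 mm behind the grasp point. The pads swing forward as they close: fully open they stand 13 mm farther back than shut.
Start: joints at [0.904, 0.313, 1.498, -0, 1.331, -0.223], TCP at [225.435, 474.142, 231.294] pointing down, gripper open.
Joint ranges: [-2.94, 2.94], [-0.97, 2.17], [0.19, 2.56], [-1.23, 4.37], [0.02, 3.11], [-2.88, 2.88]. Speed limits (rad/s): [2.39, 2.39, 3.01, 3.14, 3.14, 3.14].

INTERFACE

Orientations are given as a unit quaternion [w, x, y, z].
In Python, from rig import ctrl gives the robot as it stands.
- The arm moves only by the shell command python3 -m inch 'ROWS' [OPENING] [FORCE]. ROWS is JSON, one flat list of numbers, 6 for each row, row after row: the shift along the tool's x, y, z in cm, then the turn, a rotation vector about the tool's x, y, z in rad. A call has 1 to 8 rows; each row is the pose to reach, as a shift and turn from the pose commanded when the call began, along the tool's axes at that moment; what a row does not reach only later rows make up. A row lasts 1/12 s, in which the tool goes at most 41.7 mm and 7.16 degrees, less where a joint would pass 70% of its speed; a pose out of reach is approached as far as the arm can. A call with a gripper value outside its range is refused whole. OPENING is the gripper command: -1 is fully open, 1 is shut, values between are in proportion, set as the call begins (- or left out, the last holds). The fingers move at their own pace and stop on an object; FORCE is the grip in N (left out, the last holds). Time passes only in rows, so rows that repeat a pose let the fingers close. It gives the time, the measured TCP pose, the force and the opening at its end, in the units of the state.
- ctrl.sense(): the state, without advancing time (a new reading comes with each control period).
- ctrl.capture(name): name is "scene" or "side" or "wrist"; returns the picture (420x560x3 uint8, red, green, blue); there is no depth.
- ctrl.get_calibration(name): a dict with "fx", "fy", "cx", "cy" (pixels), "world_to_cam" (4x4, takes a point from world to camera coordinates). Camera axes: x right, y down, z forward; pixel columns grow to the right and rows downward; lengths in mm; the calibration is good to about 2 mm. A picture is of the moment at which its call begins: read the wrist's pose just before it. get_calibration takes no time and is no camera call; for the wrist camera it gives the pose at the moment of the call.
- ctrl.finish_job(): hands the job in, once; it reports no verdict.
Trained networks look in the newest picture that a camera, given by its name, has taken for a name from the list of things; names that differ only in an ending like _2 or _b are one class to them, and where a whole thing is asked for, a point or a joint stands for the part that bears it (a point fixed in the world has none). Each returns a list of dicts, best first, with "score" (0 to 1); they miss things now and then, are a little off and sometimes report something else, mostly with a low value. They report only what shows in the picture. A call takes as long as a camera call. They do not tell look-alikes from the thing itself.
- ctrl.search_frame(thing, camera): "uv" ([column, row] in pixels, amid what is visible of it).
The state is a dict: "time_s": time; "joints": joint angles; "dq": joint speeds; "tau": joint torques, N m; "eef_pos": TCP position; "ee_rot": TCP orientation; "force": force on the tool from outside, world axes, zero at the start; "wrist_torque": the same for the moment, N m; "grip_width": opening from 0.0 (shut) to 1.0 (fully open).
Only numpy, scipy, OpenCV 4.12 (cv2) and the standard library are available. Lean on these libraries where they do the work, as an engineer would, in place of code of your own. Each camera call takes 0.05 s, during which the arm holds its last target.

TASK

With the air gate still shut, turn the knob of the flow gauge until its pointer lies on the long zero mark, and let go of the knob. Then slide the spring-loaded gate open by its upright tab to half of its travel, without letting it run much beyond half on the way, and finish while still holding it there against its spring. Leave the gauge on zero and the loose things on the bench where they are.

Things in the scene. Friction and masses are not known exactly. Their poses are not given: they have to be found in the camera images.
- gauge: The flow gauge: aluminium box fixed to the bench, 130 x 130 x 46 mm high, with a round white dial face of diameter 120 mm (50 mm above the bench), a black knob in its middle and two brass stubs on its +x side. Origin: centre of its underside; z up. The zero mark is the one thick long black tick (14 x 5 mm) at the -x side of the face; thin short ticks stand every 0.25 rad on both sides of it.
- tare_knob (a joint): Angle (rad) of the knob and its pointer from the zero mark: 0 when the pointer lies on the zero mark, positive when it is turned counter-clockwise seen from above, stops at -1.6 and 1.6. It starts at 0.5 to 1.3. Its friction is light (0.05 N m) and it stays where it is left.
- knob_grip (a point): Point on the vertical axis of the gauge's knob, 22 mm above the dial face (72 mm above the bench), a good grip height. The knob is a fluted upright black cylinder, diameter 40 mm, 34 mm high, top 84 mm above the bench; a flat black pointer at its foot reaches 46 mm from the axis, 4 mm above the face, and a white line on its top points the same way.
- gate: The air gate: aluminium box fixed to the bench, 110 mm along its x, 160 mm along y, 50 mm high. Origin: centre of its underside; z up. On top a steel plate slides over a dark air slot between two rails along y (at x = -31 and 31 mm, tops 57 mm above the bench). It opens towards +y. Beside each rail five ticks mark the travel from shut to open, the longest is half; a thin pointer on the tab reads it.
- gate_slide (a joint): Opening of the gate (m): 0 shut, 0.060 fully open, so half is 0.030; grows as the tab moves to the gate box's +y. A spring shuts it: about 2.4 N at the start, rising 1.6 N per 10 mm, 7.2 N at half, 12 N fully open.
- tab (a point): The upright steel tab of the sliding plate by which the gate is moved: 30 mm along the gate's x, 12 mm thick along the gate's y (the sliding direction), 42 mm high. The point is its centre, half-way up, 74.5 mm above the bench (foot 53.5, top 95.5 mm); axes parallel to the gate box's. Shut, it stands at x = 0, y = -6 mm of the gate box; half open at y = +24 mm.
- jar: Loose white plastic jar, diameter 56 mm, 75 mm high; origin under its centre. To be left alone.
- screwdriver: Loose screwdriver with black handle, 170 mm long, lying on the bench. To be left alone.
- fitting: Loose small brass pipe fitting, 28 mm wide, 34 mm high, upright; origin under its centre. To be left alone.
- regulator: Loose black regulator body, 44 mm wide, 70 mm high, upright; origin under its centre. To be left alone.
There are look-alikes about, which are no part of the job. What is shaped like the gauge but brown or orange is not meant.

How it is judged:
By the outcome, as a careful person would: the job done as asked, in the order asked, and still so for the second after the job is handed in, while the arm keeps its last pose, push and grip.
It also fails if it takes over 38 s, if anything falls off the work surface, if the arm or the gripper's body presses on something with over 40 N, if the wrist force passes 120 N, or if a joint passes its speed limit or range.

## Working session

There is one attempt and no reset: what is moved stays moved. The work goes in short steps, Python scripts to look and compute and a shell command to move; the robot and the scene stay as the last step left them, time stands still between calls to the robot, and variables do not carry over. Pictures are saved under pics/ and viewed, and the job is handed in when it is done.

```bash
mkdir -p pics; ls
python3 - <<'E'
from rig import ctrl
import cv2
print(ctrl.sense())
for n in ("scene","side","wrist"):
    im=ctrl.capture(n); cv2.imwrite(f"pics/{n}0.png",im[:,:,::-1])
    c=ctrl.get_calibration(n); print(n,c)
E
```

```text
pics
{'time_s': 0.0, 'joints': array([ 9.03603644e-01,  3.13486566e-01,  1.49843409e+00, -3.06957335e-06,
        1.33098679e+00, -2.23421027e-01]), 'dq': array([-2.07864637e-03, -2.89191885e-03, -8.35800085e-04,  9.37478848e-05,
        6.24178879e-04, -1.58778203e-03]), 'tau': array([ 2.81576858e-04, -4.12270045e+01, -2.59741974e+01, -1.65814808e-04,
        4.11391142e-03, -1.99728157e-05]), 'eef_pos': array([225.27010278, 473.93479372, 230.71748829]), 'ee_rot': array([-0.68935141,  0.69019135, -0.1558117 ,  0.15541315]), 'force': array([-0.11692513, -0.15010675,  0.08616378]), 'wrist_torque': array([-0.05695367, -0.0299398 , -0.03353014]), 'grip_width': 0.9973762641051577}
scene {'fx': 501.41476456038583, 'fy': 501.41476456038583, 'cx': 272.9480363769333, 'cy': 202.45231015680628, 'world_to_cam': array([[-3.47765954e-01,  9.37458841e-01, -1.51579226e-02,
         2.01034645e+02],
       [ 7.65272637e-01,  2.74476045e-01, -5.82254834e-01,
        -3.45445613e+02],
       [-5.41679455e-01, -2.14088351e-01, -8.12865023e-01,
         1.75923059e+03],
       [ 0.00000000e+00,  0.00000
[... 286 characters left out ...]
  6.42689933e-01, -7.26696423e-01,
         1.69520285e+02],
       [ 2.70970558e-01, -6.74369112e-01, -6.86877906e-01,
         1.17671055e+03],
       [ 0.00000000e+00,  0.00000000e+00,  0.00000000e+00,
         1.00000000e+00]])}
wrist {'fx': 361.94940628716535, 'fy': 361.94940628716535, 'cx': 276.2540078687932, 'cy': 210.41040873351858, 'world_to_cam': array([[ 4.29250805e-01,  9.03185261e-01, -3.63139202e-04,
        -5.24524190e+02],
       [ 8.54933489e-01, -4.06188785e-01,  3.22644387e-01,
        -4.04276613e+01],
       [ 2.91260151e-01, -1.38805822e-01, -9.46520189e-01,
         3.79940434e+02],
       [ 0.00000000e+00,  0.00000000e+00,  0.00000000e+00,
         1.00000000e+00]])}
```

View pics/scene0.png

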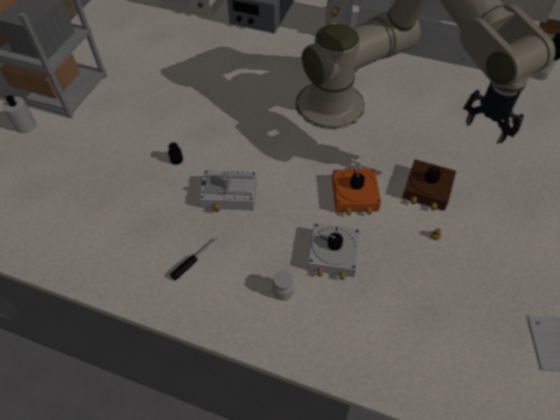

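View pics/side0.png

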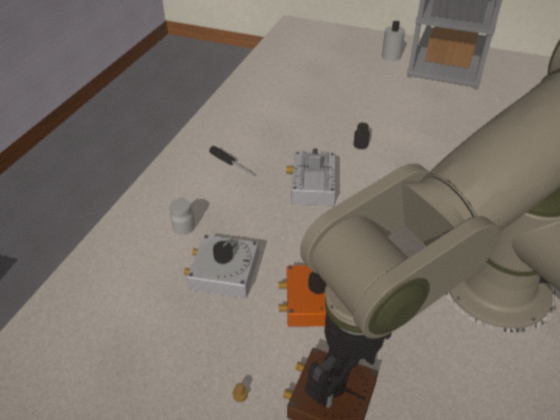

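View pics/wrist0.png

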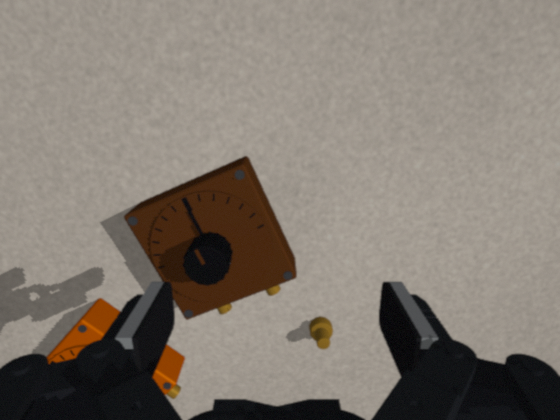

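Three gauge-shaped things show in the scene picture: grey/white at (334,248), orange at (357,190) and brown at (430,184). The aluminium one with the white face, at (334,248) in scene and (222,258) in side, fits. The gate is at (229,188) in scene and (314,178) in side. I'll confirm both in enlarged crops.

Run:
```python
import cv2,numpy as np
s=cv2.imread("pics/scene0.png"); d=cv2.imread("pics/side0.png")
def crop(i,x,y,w,h,k): return cv2.resize(i[y:y+h,x:x+w],None,fx=k,fy=k,interpolation=cv2.INTER_CUBIC)
a=crop(s,300,215,66,66,6);b=crop(d,185,225,80,75,5)
c=crop(s,192,160,72,60,5.5);e=crop(d,280,140,66,70,5.5)
H=400
def pad(i): 
    o=np.zeros((300,400,3),np.uint8);k=min(300/i.shape[0],400/i.shape[1]);i=cv2.resize(i,None,fx=k,fy=k);o[:i.shape[0],:i.shape[1]]=i[:300,:400];return o
cv2.imwrite("pics/crop0.png",np.vstack([np.hstack([pad(a),pad(b)]),np.hstack([pad(c),pad(e)])]))
```

```text
(no output)
```

View pics/crop0.png

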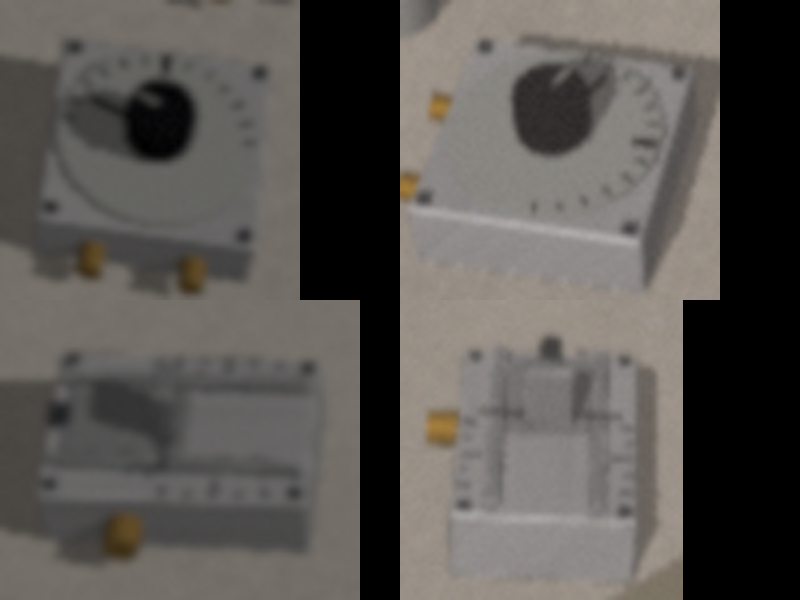

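```bash
cat > h.py <<'E'
import numpy as np
from rig import ctrl
def ray(c,uv,z):
    T=c["world_to_cam"];R=T[:3,:3];t=T[:3,3]
    d=R.T@np.array([(uv[0]-c["cx"])/c["fx"],(uv[1]-c["cy"])/c["fy"],1]);o=-R.T@t
    return (o+d*(z-o[2])/d[2])[:2]
def proj(c,p):
    T=c["world_to_cam"];q=T[:3,:3]@np.asarray(p,float)+T[:3,3]
    return np.array([c["cx"]+c["fx"]*q[0]/q[2],c["cy"]+c["fy"]*q[1]/q[2]])
E
python3 - <<'E'
from h import *
np.set_printoptions(precision=1,suppress=True)
S=ctrl.get_calibration("scene");D=ctrl.get_calibration("side")
g=lambda c,l,k,o,z:np.array([ray(c,np.array(p)/k+o,z) for p in l])
for n,a in [("gauge scene",g(S,[(72,47),(260,72),(50,207),(244,236)],4.545,(300,215),46)),
("gauge side",g(D,[(85,47),(279,74),(24,197),(230,229)],4,(185,225),46)),
("gate scene",g(S,[(70,60),(308,68),(48,184),(293,192)],5,(192,160),50)),
("gate side",g(D,[(75,55),(223,60),(62,203),(223,210)],4.286,(280,140),50))]:
    print(n,a.tolist(),a.mean(0))
print("knob",ray(S,np.array((160,95))/4.545+(300,215),84),ray(D,np.array((552,80))/4-(100,0)+(185,225),84))
E
```

```text
gauge scene [[530.4452183510659, 111.79266473434922], [508.89006304192685, 225.64830395150466], [642.2180809263824, 133.45421318547304], [622.0550330751319, 245.88671380158203]] [575.9 179.2]
gauge side [[643.3389873793528, 133.88107233913126], [530.5729877010835, 113.72436470149216], [623.3200468839252, 245.06509867748593], [510.7538832962238, 225.58407450347693]] [577.  179.6]
gate scene [[461.55810112837423, -259.4898384330419], [418.65529053067326, -120.79991057303744], [551.1078986861124, -232.28993736820405], [507.98205800465325, -94.78351763089427]] [ 484.8 -176.8]
gate side [[552.5768539865097, -231.4965423350717], [463.5245075028762, -259.3517691014009], [511.3234181457338, -95.21391650652288], [421.09162658654674, -122.54404208900917]] [ 487.1 -177.2]
knob [569.3 176.2] [577.8 174. ]
```

```bash
cat >> h.py <<'E'
from scipy.spatial.transform import Rotation as Ro
def pose():
    s=ctrl.sense();q=s["ee_rot"];return s["eef_pos"],Ro.from_quat([q[1],q[2],q[3],q[0]]),s
def down(yaw):  # jaw (tool z) horizontal at yaw, tool y down
    z=np.array([np.cos(yaw),np.sin(yaw),0]);y=np.array([0,0,-1.]);return Ro.from_matrix(np.column_stack([np.cross(y,z),y,z]))
def yaw():
    z=pose()[1].as_matrix()[:,2];return np.arctan2(z[1],z[0])
def togo(p,yw):
    p0,R,s=pose();d=R.inv().apply(np.asarray(p)-p0)/10;r=(R.inv()*down(yw)).as_rotvec()
    print("shift cm",d.round(2),"turn",r.round(3),"pos",p0.round(1),"yaw",round(yaw(),3),"j",s["joints"].round(2),"F",s["force"].round(1),"t",s["time_s"].round(2),"w",round(s["grip_width"],3))
E
python3 - <<'E'
from h import *
S=ctrl.get_calibration("scene");D=ctrl.get_calibration("side")
c=np.array([576.5,179.4])
for u in [(78,100),(166,65)]:
    p=ray(S,np.array(u)/4.545+(300,215),52)-c; print(p,np.arctan2(p[1],p[0]))
print("jar",ray(S,(284,296),0),"reg",ray(S,(176,162),0),"fitting",ray(S,(436,238),0))
togo([560,120,230],-0.19); togo([560,120,230],-0.19+np.pi)
E
```

```text
[ -6.94044419 -51.80846497] -1.7039669842251264
[-49.15296537  -8.73294919] -2.9657586530633138
jar [743.8746439   92.92764656] reg [ 421.46183148 -391.12001552] fitting [426.06444477 441.03889149]Traceback (most recent call last):
  File "<stdin>", line 7, in <module>
  File "h.py", line 19, in togo
    print("shift cm",d.round(2),"turn",r.round(3),"pos",p0.round(1),"yaw",round(yaw(),3),"j",s["joints"].round(2),"F",s["force"].round(1),"t",s["time_s"].round(2),"w",round(s["grip_width"],3))
                                                                                                                                              ^^^^^^^^^^^^^^^^^
AttributeError: 'float' object has no attribute 'round'
```

```bash
sed -i 's/s\["time_s"\].round(2)/round(s["time_s"],2)/' h.py
python3 - <<'E'
from h import *
togo([576,179,230],-0.13); togo([576,179,230],-0.13+np.pi)
togo([576,179,230],-1.39); togo([576,179,230],-1.39+np.pi)
T=ctrl.get_calibration("wrist")["world_to_cam"];R=T[:3,:3];p,Rt,_=pose()
print("cam in tool",Rt.inv().apply(-R.T@T[:3,3]-p),"axis",Rt.inv().apply(R[2]))
E
```

```text
shift cm [ 44.34   0.09 -11.58] turn [1.000e-03 1.257e+00 0.000e+00] pos [225.3 474.  230.9] yaw 1.127 j [ 0.9   0.31  1.5   0.    1.33 -0.22] F [-0.3 -0.5  0.4] t 0.15 w 1.0
shift cm [ 44.34   0.09 -11.58] turn [ 0.000e+00 -1.885e+00 -1.000e-03] pos [225.3 474.  230.9] yaw 1.127 j [ 0.9   0.31  1.5   0.    1.33 -0.22] F [-0.3 -0.5  0.4] t 0.15 w 1.0
shift cm [ 44.34   0.09 -11.58] turn [1.000e-03 2.517e+00 1.000e-03] pos [225.3 474.  230.9] yaw 1.127 j [ 0.9   0.31  1.5   0.    1.33 -0.22] F [-0.3 -0.5  0.4] t 0.15 w 1.0
shift cm [ 44.34   0.09 -11.58] turn [ 0.001 -0.625 -0.001] pos [225.3 474.  230.9] yaw 1.127 j [ 0.9   0.31  1.5   0.    1.33 -0.22] F [-0.3 -0.5  0.4] t 0.15 w 1.0
cam in tool [ -84.38550471 -141.5724062    -0.29986119] axis [3.22865137e-01 9.46444813e-01 5.65716496e-04]
```

```bash
python3 -m inch '[4,0,-1,0,0.12,0, 8,0,-2,0,0.24,0, 12,0,-3,0,0.36,0, 16,0,-4,0,0.48,0, 20,0,-5,0,0.6,0, 24,0,-6,0,0.72,0, 28,0,-7,0,0.84,0, 32,0,-8,0,0.96,0]' -1 30
python3 -c "
from h import *
togo([576.5,179.4,230],-0.13)"
```

```text
time_s: 0.82
eef_pos: [481.3, 262.8, 231.2]
ee_rot: [-0.539, 0.539, -0.458, 0.458]
force: [1.3, 1.1, 0.5]
grip_width: 0.997
shift cm [9.76 0.12 8.06] turn [ 0.     0.291 -0.   ] pos [481.3 262.8 231.2] yaw 0.161 j [0.29 0.36 1.43 0.   1.35 0.13] F [1.3 1.1 0.5] t 0.82 w 0.997
```

```bash
python3 -m inch '[3.3,0,2.7,0,0.1,0, 6.5,0,5.4,0,0.2,0, 9.7,0,8,0,0.29,0, 9.7,0,8,0,0.29,0, 9.7,0,8,0,0.29,0]'
python3 - <<'E'
from h import *
import cv2
togo([576.5,179.4,230],-0.13)
c=ctrl.get_calibration("wrist");im=ctrl.capture("wrist");cv2.imwrite("pics/w1.png",im[:,:,::-1])
print(repr(c))
g=np.array([576.5,179.4])
for z,p in((84,g),(52,g)):print(proj(c,[*p,z]))
E
```

```text
time_s: 1.23
eef_pos: [576.0, 180.5, 230.2]
ee_rot: [0.467, -0.468, 0.531, -0.53]
force: [-0.7, -0.6, -0.3]
grip_width: 1.005
shift cm [0.1  0.02 0.07] turn [0.002 0.004 0.   ] pos [576.  180.5 230.2] yaw -0.126 j [ 0.11  0.49  1.24 -0.    1.41  0.24] F [-0.7 -0.6 -0.3] t 1.23 w 1.005
{'fx': 361.94940628716535, 'fy': 361.94940628716535, 'cx': 276.2540078687932, 'cy': 210.41040873351858, 'world_to_cam': array([[ 9.92106018e-01, -1.25386135e-01, -1.99133270e-03,
        -5.47264237e+02],
       [-1.18021735e-01, -9.38967661e-01,  3.23126295e-01,
         1.96313161e+02],
       [-4.23853541e-02, -3.20340521e-01, -9.46353756e-01,
         4.61061480e+02],
       [ 0.00000000e+00,  0.00000000e+00,  0.00000000e+00,
         1.00000000e+00]])}
[278.69790276 194.66658138]
[278.54349947 184.76863388]
```

View pics/w1.png

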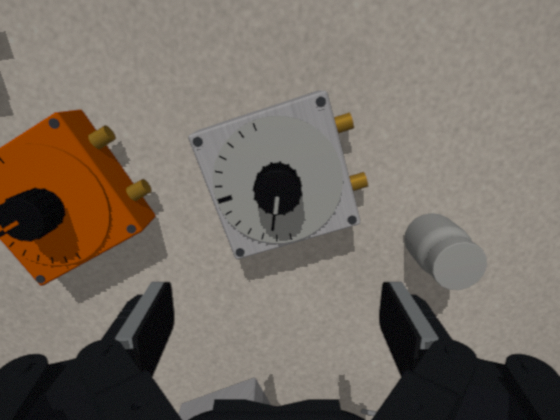

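The wrist picture shows the white gauge: knob about (277,188), pointer tip about (275,228), zero mark about (225,199). I'll enlarge it.

Run:
```python
import cv2
i=cv2.imread("pics/w1.png")[85:265,180:370];cv2.imwrite("pics/w1c.png",cv2.resize(i,(570,540),interpolation=cv2.INTER_CUBIC))
```

```text
(no output)
```

View pics/w1c.png

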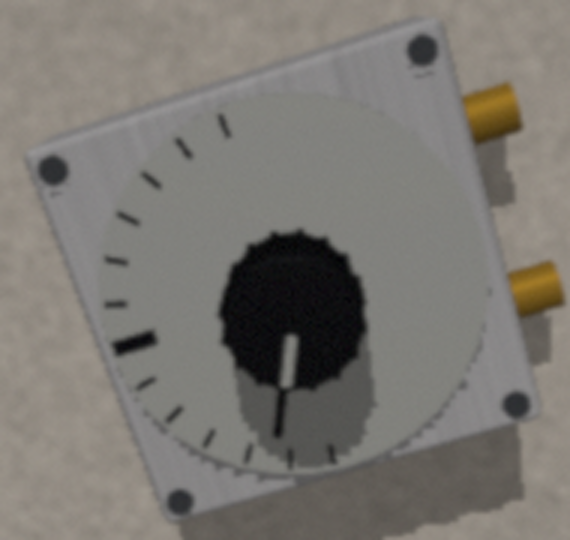

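```bash
cat > m.py <<'E'
from h import *
c={'fx':361.949,'fy':361.949,'cx':276.254,'cy':210.410,'world_to_cam':np.array([[ 9.92106018e-01,-1.25386135e-01,-1.99133270e-03,-5.47264237e+02],[-1.18021735e-01,-9.38967661e-01,3.23126295e-01,1.96313161e+02],[-4.23853541e-02,-3.20340521e-01,-9.46353756e-01,4.61061480e+02],[0,0,0,1]])}
f=lambda u,z:ray(c,np.array(u)/3+(180,85),z)
A=np.array([f(u,46) for u in [(53,170),(422,50),(516,405),(180,502)]]);g=A.mean(0);print("ctr",g)
for a,b in((0,1),(3,2)):d=A[b]-A[a];print("yaw",np.arctan2(d[1],d[0]))
for a,b in((3,0),(2,1)):d=A[b]-A[a];print("yaw",np.arctan2(-d[0],d[1]))
for n,u,z in(("zero",(134,343),50),("ptip",(278,434),54),("t4",(249,453),50),("t5",(290,460),50),("line out",(287,386),84),("line in",(292,337),84)):
    p=f(u,z)-g;print(n,p,np.hypot(*p),np.arctan2(p[1],p[0]))
E
python3 m.py
```

```text
ctr [575.72466936 180.35921392]
yaw 0.1800918616010128
yaw 0.1796825783935765
yaw 0.17989053690033294
yaw 0.1802375454899692
zero [-50.72120762  -9.09722983] 51.53057823112182 -2.9641221053023026
ptip [-10.07745535 -43.18101916] 44.34135228408364 -1.800069641800773
t4 [-20.40778379 -50.11839148] 54.114053664464755 -1.9574868717212064
t5 [ -7.65674852 -54.17606082] 54.71445296760412 -1.7111972921041425
line out [ -3.81403237 -17.187341  ] 17.605440452183725 -1.7891671431043248
line in [-0.63237507 -3.10522998] 3.168966934709999 -1.7716974750866052
```

```bash
python3 -m inch '[0,3.5,0,0,0.05,0, 0,7,0,0,0.1,0, 0,10.5,0,0,0.1,0, 0,13.5,0,0,0.1,0, 0,15.5,0,0,0.1,0, 0,17,0,0,0.1,0, 0,17.5,0,0,0.1,0, 0,17.5,0,0,0.1,0]' -1 30
python3 - <<'E'
from h import *
import cv2
togo([575.8,180,55],-0.224)
im=ctrl.capture("wrist");cv2.imwrite("pics/w2.png",im[:,:,::-1])
E
```

```text
time_s: 1.95
eef_pos: [573.9, 183.1, 55.6]
ee_rot: [0.441, -0.442, 0.553, -0.552]
force: [-0.2, 1.0, 0.4]
grip_width: 0.999
shift cm [0.26 0.06 0.25] turn [0.002 0.003 0.001] pos [573.9 183.1  55.6] yaw -0.221 j [0.11 0.66 1.44 0.   1.04 0.34] F [-0.2  1.   0.4] t 1.95 w 0.999
```

View pics/w2.png

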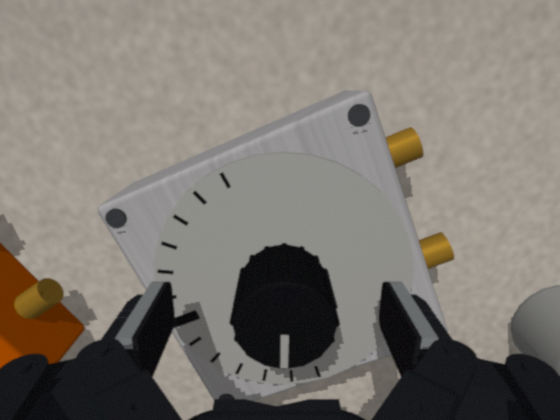

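The knob sits centred between the open fingers, with its white line at (285,350) perpendicular to the jaws. I'll correct by 2.5 mm and close.

```bash
python3 -m inch '[0.26,0.05,0.25,0,0,0, 0.26,0.05,0.25,0,0,0]' -1 30
python3 -m inch '[0,0,0,0,0,0, 0,0,0,0,0,0, 0,0,0,0,0,0, 0,0,0,0,0,0, 0,0,0,0,0,0, 0,0,0,0,0,0, 0,0,0,0,0,0]' 1 30
python3 - <<'E'
from h import *
togo([575.8,180,55],-0.224-1.165)
togo([575.8,180,55],-1.389)
E
```

```text
time_s: 2.17
eef_pos: [577.7, 178.9, 57.1]
ee_rot: [-0.442, 0.441, -0.552, 0.553]
force: [-0.4, -0.7, -0.2]
grip_width: 0.999
time_s: 2.75
eef_pos: [576.3, 179.2, 56.3]
ee_rot: [0.441, -0.442, 0.553, -0.552]
force: [-5.9, 0.2, 6.6]
grip_width: 0.461
shift cm [-0.06  0.13 -0.07] turn [1.000e-03 1.166e+00 1.000e-03] pos [576.3 179.2  56.3] yaw -0.223 j [0.11 0.66 1.44 0.   1.04 0.33] F [-5.9  0.2  6.6] t 2.75 w 0.461
shift cm [-0.06  0.13 -0.07] turn [1.000e-03 1.166e+00 1.000e-03] pos [576.3 179.2  56.3] yaw -0.223 j [0.11 0.66 1.44 0.   1.04 0.33] F [-5.9  0.2  6.6] t 2.75 w 0.461
```

```bash
python3 -m inch '[0,0,0,0,0.12,0, 0,0,0,0,0.24,0, 0,0,0,0,0.36,0, 0,0,0,0,0.48,0, 0,0,0,0,0.6,0, 0,0,0,0,0.72,0, 0,0,0,0,0.84,0, 0,0,0,0,0.96,0]'
python3 -m inch '[0,0,0,0,0.1,0, 0,0,0,0,0.18,0, 0,0,0,0,0.206,0, 0,0,0,0,0.206,0, 0,0,0,0,0.206,0]'
python3 - <<'E'
from h import *
import cv2
togo([575.8,180,55],-1.389)
for n in("wrist","scene","side"):
    im=ctrl.capture(n);cv2.imwrite(f"pics/{n}3.png",im[:,:,::-1])
E
```

```text
time_s: 3.42
eef_pos: [575.6, 179.8, 56.3]
ee_rot: [0.133, -0.135, 0.695, -0.694]
force: [-8.2, 3.9, 8.6]
grip_width: 0.457
time_s: 3.83
eef_pos: [575.6, 180.0, 56.3]
ee_rot: [0.063, -0.065, 0.705, -0.704]
force: [-8.2, 4.8, 8.7]
grip_width: 0.459
shift cm [-0.02  0.13  0.  ] turn [0.002 0.    0.003] pos [575.6 180.   56.3] yaw -1.389 j [0.11 0.66 1.44 0.   1.04 1.5 ] F [-8.2  4.8  8.7] t 3.83 w 0.459
```

View pics/wrist3.png

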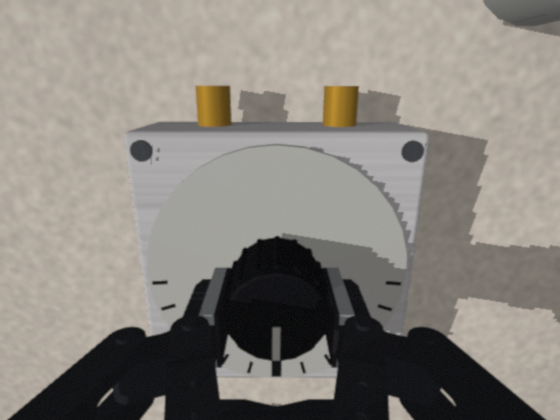

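The white line at (276,343) lies on the thick zero mark at (277,368). I'll let go, rise and check.

```bash
python3 -m inch '[0,0,0,0,0,0, 0,0,0,0,0,0, 0,0,0,0,0,0, 0,0,0,0,0,0, 0,0,0,0,0,0]' -1 30
python3 -m inch '[0,-1,0,0,0,0, 0,-4,0,0,0,0, 0,-8,0,0,0,0, 0,-12,0,0,0,0, 0,-15,0,0,0,0, 0,-15,0,0,0,0, 0,-15,0,0,0,0]'
python3 - <<'E'
from h import *
import cv2
c=ctrl.get_calibration("wrist")
im=ctrl.capture("wrist");cv2.imwrite("pics/w4.png",im[:,:,::-1])
np.save("c4.npy",c)
togo([487,-182,230],-1.269)
u=proj(c,[575.8,180,50]).astype(int);print(u)
x,y=u-90
cv2.imwrite("pics/w4c.png",cv2.resize(im[y:y+180,x:x+180,::-1],(540,540),interpolation=cv2.INTER_CUBIC));print(x,y)
E
```

```text
time_s: 4.4
eef_pos: [577.1, 178.9, 55.7]
ee_rot: [-0.064, 0.064, -0.704, 0.704]
force: [0.2, 0.3, -0.5]
grip_width: 0.999
time_s: 4.98
eef_pos: [577.5, 179.1, 208.0]
ee_rot: [0.066, -0.063, 0.704, -0.704]
force: [-0.1, 0.2, -0.5]
grip_width: 1.001
shift cm [15.35 -2.4  33.88] turn [-0.   -0.12 -0.  ] pos [576.8 179.  206. ] yaw -1.389 j [ 0.11  0.51  1.28 -0.    1.35  1.5 ] F [-0.   0.  -0.6] t 5.03 w 0.997
[275 190]
185 100
```

View pics/w4c.png

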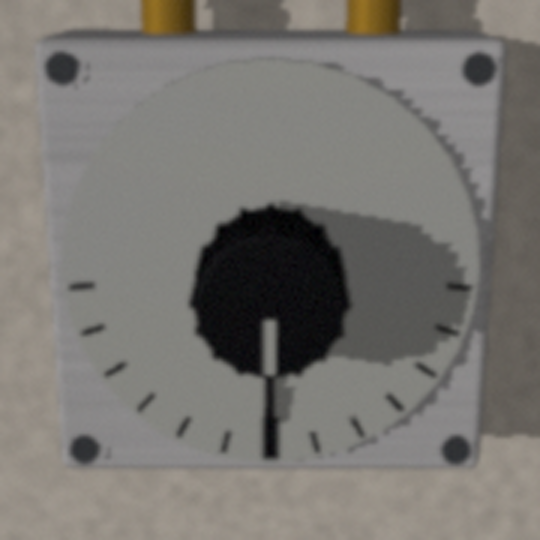

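Run:
```python
from h import *
c=np.load("c4.npy",allow_pickle=True).item()
f=lambda u,z:ray(c,np.array(u)/3+(185,100),z)
A=np.array([f(u,46) for u in [(62,68),(479,68),(456,449),(85,449)]]);g=A.mean(0);print(g)
for a,b in((2,1),(3,0)):d=A[b]-A[a];print("yaw",np.arctan2(d[1],d[0]))
for a,b in((269.5,320),(269.7,373)):
    p=f((a,b),84)-g;print(np.arctan2(-p[1],-p[0]),p)
for u in((270,395),(270.5,420)):
    p=f(u,54)-g;print("ptr",np.arctan2(-p[1],-p[0]))
```

```text
[575.30969725 180.21997844]
yaw 0.1805538454824781
yaw 0.18137969664513232
0.14022410838211255 [-2.95314364 -0.41683759]
0.1767904310993612 [-17.30396643  -3.09145061]
ptr 0.17781411486833157
ptr 0.18172952296100356
```

The knob is on zero to within about 0.005 rad and free. Next is the gate.

```bash
python3 -m inch '[1.5,-0.3,3.4,0,-0.02,0, 3,-0.6,6.8,0,-0.04,0, 4.5,-0.9,10.2,0,-0.06,0, 6,-1.2,13.6,0,-0.08,0, 7.5,-1.5,17,0,-0.1,0, 9,-1.8,20.4,0,-0.12,0, 10.5,-2.1,23.8,0,-0.12,0, 12,-2.4,27.2,0,-0.12,0]'
python3 -c "
from h import *
togo([487,-182,230],-1.269)"
```

```text
time_s: 5.7
eef_pos: [506.8, -111.5, 228.5]
ee_rot: [0.105, -0.107, 0.7, -0.698]
force: [0.4, 0.0, 0.1]
grip_width: 1.0
shift cm [ 3.99 -0.15  6.14] turn [0.002 0.    0.002] pos [ 506.8 -111.5  228.5] yaw -1.269 j [-0.44  0.3   1.52  0.    1.32  0.83] F [0.4 0.  0.1] t 5.7 w 1.0
```

```bash
python3 -m inch '[2,0,3,0,0,0, 3.5,0,5.5,0,0,0, 3.9,0,6.1,0,0,0, 3.9,0,6.1,0,0,0, 3.9,0,6.1,0,0,0]'
python3 - <<'E'
from h import *
import cv2
togo([487.8,-182.7,63],-1.269)
c=ctrl.get_calibration("wrist");np.save("c5.npy",c)
im=ctrl.capture("wrist");cv2.imwrite("pics/w5.png",im[:,:,::-1])
u=proj(c,[486,-177,50]).astype(int)
x,y=np.maximum(u-110,0);print(x,y)
cv2.imwrite("pics/w5c.png",cv2.resize(im[y:y+195,x:x+220,::-1],None,fx=3,fy=3,interpolation=cv2.INTER_CUBIC))
E
```

```text
time_s: 6.12
eef_pos: [488.8, -179.4, 228.9]
ee_rot: [0.106, -0.107, 0.7, -0.699]
force: [0.3, 0.1, 0.6]
grip_width: 0.998
shift cm [ 0.18 16.59  0.32] turn [ 0.002 -0.     0.001] pos [ 488.8 -179.4  228.9] yaw -1.269 j [-0.58  0.31  1.51  0.    1.32  0.69] F [0.3 0.1 0.6] t 6.12 w 0.998
164 74
```

View pics/w5.png

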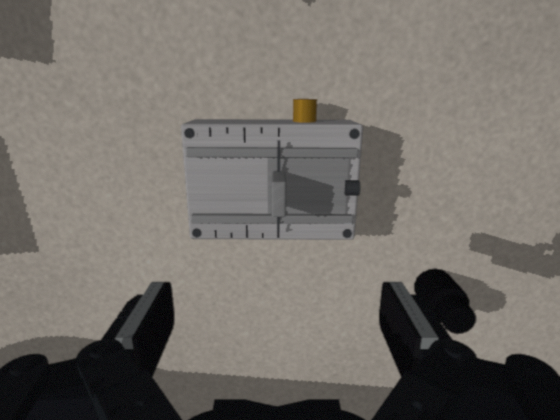

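View pics/w5c.png

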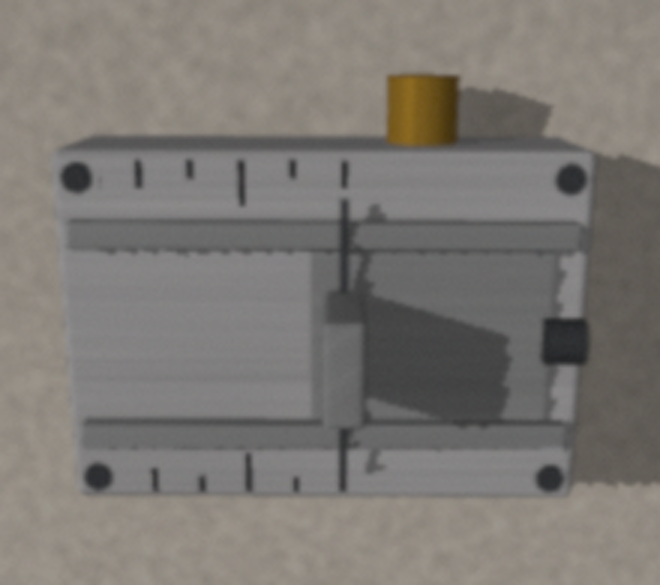

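The wrist picture shows the gate with its tab at (279,190) in the shut position and the ticks running left, which is +y. The long half ticks are at (244,134) and (247,231).

Run:
```python
from h import *
c=np.load("c5.npy",allow_pickle=True).item()
f=lambda u,z:ray(c,np.array(u)/3+(164,74),z)
A=np.array([f(u,50) for u in [(76,177),(571,179),(549,478),(98,476)]]);g=A.mean(0);print(A,g)
ys=[]
for a,b in((1,0),(2,3)):d=A[b]-A[a];ys.append(np.arctan2(-d[0],d[1]))
for a,b in((3,0),(2,1)):d=A[b]-A[a];ys.append(np.arctan2(d[1],d[0]))
y=np.mean(ys);print(ys,y);ux=np.array([np.cos(y),np.sin(y)]);uy=np.array([-ux[1],ux[0]])
for n,u,z in(("tabtop c (345,308)",(345,308),95.5),("L",(327,375),75),("ptr+",(345,205),57),("ptr-",(343,480),57),("half+",(241,185),50),("half-",(249,470),50),("shut+",(345,175),50),("open+",(139,172),50),("blk",(565,340),60)):
    p=f(u,z)-g;print(n,(p@ux).round(1),(p@uy).round(1))
for yy in(-6,24): print(yy,g+uy*yy)
```

```text
[[ 507.94660585  -92.90618597]
 [ 550.17162089 -230.4673721 ]
 [ 460.36973132 -257.93792519]
 [ 418.18196389 -120.4960377 ]] [ 484.16748048 -175.45188024]
[np.float64(0.297824727689023), np.float64(0.297820549537609), np.float64(0.2981932121209119), np.float64(0.29686238946622434)] 0.2976752197034421
tabtop c (345,308) 19.3 -6.3
L -5.2 -1.4
ptr+ 40.2 -6.3
ptr- -45.0 -6.2
half+ 44.8 24.0
half- -44.7 23.7
shut+ 47.8 -6.3
open+ 48.4 53.5
blk 1.3 -71.5
-6 [ 485.92727126 -181.1880058 ]
24 [ 477.12831738 -152.50737801]
```

```bash
python3 -c "
from h import *
togo([486.3,-181.5,62],-1.273)"
```

```text
shift cm [ 0.33 16.71  0.19] turn [0.001 0.005 0.001] pos [ 489.  -178.9  229.1] yaw -1.268 j [-0.58  0.31  1.51  0.    1.32  0.69] F [0.9 0.1 0.6] t 6.17 w 1.0
```

```bash
python3 -m inch '[0.1,3,0.1,0,0,0, 0.2,6,0.1,0,0,0, 0.3,9,0.2,0,0,0, 0.3,10.5,0.2,0,0,0, 0.3,11,0.2,0,0,0, 0.3,11,0.2,0,0,0, 0.3,11,0.2,0,0,0]' 0.1 40
python3 - <<'E'
from h import *
import cv2
togo([486.3,-181.5,62],-1.273)
im=ctrl.capture("wrist");cv2.imwrite("pics/w6.png",im[:,:,::-1])
E
```

```text
time_s: 6.75
eef_pos: [487.4, -182.3, 120.7]
ee_rot: [-0.107, 0.106, -0.699, 0.699]
force: [1.1, -0.0, 0.6]
grip_width: 0.454
shift cm [ 0.09  5.87 -0.12] turn [-0.001  0.005 -0.001] pos [ 487.4 -182.3  120.7] yaw -1.268 j [-0.58  0.42  1.66  0.    1.06  0.68] F [ 1.1 -0.   0.6] t 6.75 w 0.454
```

View pics/w6.png

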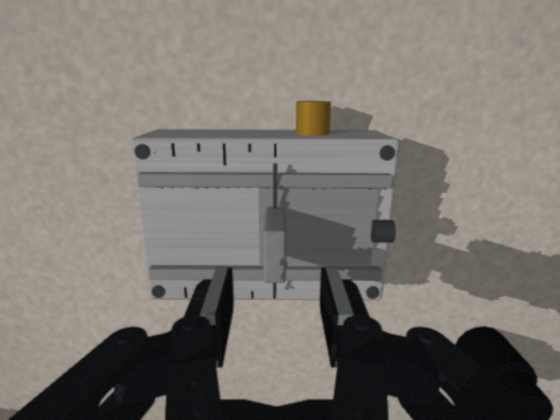

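The tab at (274,240) lies centred between the half-open fingers. I'll descend.

```bash
python3 -m inch '[0.1,2,-0.1,0,0,0, 0.1,4,-0.1,0,0,0, 0.1,5.3,-0.1,0,0,0, 0.1,5.8,-0.1,0,0,0, 0.1,5.8,-0.1,0,0,0, 0.1,5.8,-0.1,0,0,0]' 0.1 40
python3 - <<'E'
from h import *
import cv2
togo([486.3,-181.5,62],-1.273)
im=ctrl.capture("wrist");cv2.imwrite("pics/w7.png",im[:,:,::-1])
E
```

```text
time_s: 7.3
eef_pos: [486.1, -182.4, 62.9]
ee_rot: [-0.107, 0.106, -0.699, 0.699]
force: [-0.1, 0.5, -0.1]
grip_width: 0.451
shift cm [-0.04  0.09 -0.08] turn [-0.001  0.004 -0.001] pos [ 486.1 -182.4   62.9] yaw -1.269 j [-0.58  0.5   1.71  0.    0.93  0.68] F [-0.1  0.5 -0.1] t 7.3 w 0.451
```

View pics/w7.png

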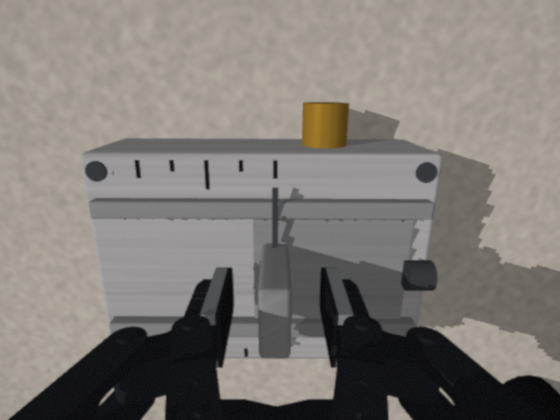

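Tab at (275,300) is centred between the pads at (222,290) and (330,290), with the gate still shut. I'll close on it.

```bash
python3 -m inch '[0,0,0,0,0,0, 0,0,0,0,0,0, 0,0,0,0,0,0, 0,0,0,0,0,0, 0,0,0,0,0,0, 0,0,0,0,0,0]' 1 60
python3 - <<'E'
from h import *
import cv2
togo([486.3-8.8,-181.5+28.7,62],-1.273)
im=ctrl.capture("wrist");cv2.imwrite("pics/w8.png",im[:,:,::-1])
E
```

```text
time_s: 7.85
eef_pos: [485.7, -181.9, 62.7]
ee_rot: [0.106, -0.106, 0.699, -0.699]
force: [-1.4, 2.9, 6.0]
grip_width: 0.136
shift cm [-0.08  0.07 -3.02] turn [ 0.     0.004 -0.001] pos [ 485.7 -181.9   62.7] yaw -1.269 j [-0.58  0.5   1.71  0.    0.93  0.68] F [-1.4  2.9  6. ] t 7.85 w 0.136
```

View pics/w8.png

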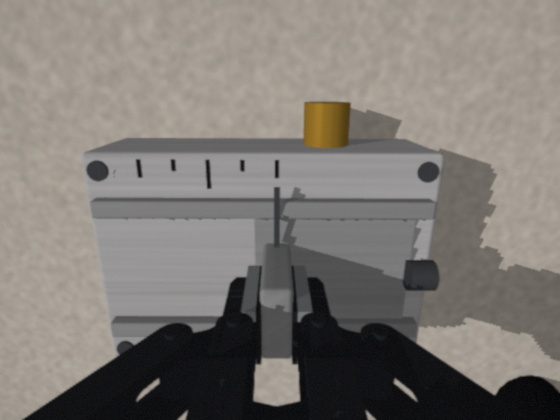

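The tab is held and the pointer is still on the shut tick (277,170). I'll slide towards half in small steps.

```bash
python3 -m inch '[0,0,-0.3,0,0,0, 0,0,-0.7,0,0,0, 0,0,-1.1,0,0,0, 0,0,-1.5,0,0,0, 0,0,-1.9,0,0,0, 0,0,-2.3,0,0,0, 0,0,-2.6,0,0,0, 0,0,-2.6,0,0,0]'
python3 - <<'E'
from h import *
import cv2
p0=np.array([485.7,-181.9]);u=np.array([-.293,.956])
togo([485.7-8.8,-181.9+28.7,62.7],-1.269);print("travel",(pose()[0][:2]-p0)@u)
im=ctrl.capture("wrist");cv2.imwrite("pics/w9.png",im[:,:,::-1])
E
```

```text
time_s: 8.57
eef_pos: [478.4, -157.9, 62.7]
ee_rot: [-0.107, 0.106, -0.698, 0.7]
force: [0.7, -6.3, 4.3]
grip_width: 0.134
shift cm [ 0.   0.  -0.5] turn [-0.003  0.    -0.002] pos [ 478.4 -157.9   62.7] yaw -1.269 j [-0.55  0.47  1.76 -0.    0.91  0.72] F [ 0.7 -6.3  4.3] t 8.57 w 0.134
travel 25.062149525335524
```

View pics/w9.png

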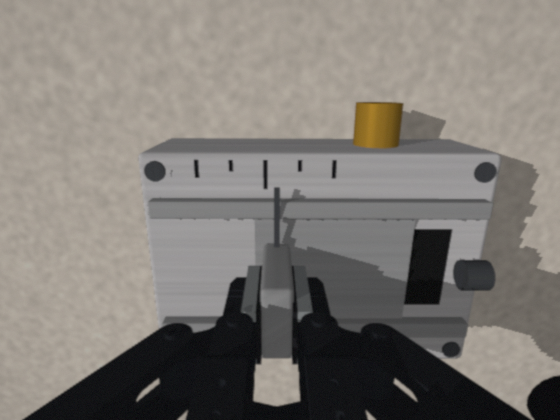

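Pointer at column 277, half tick at 265 and shut tick at 334 give about 25 mm, matching the TCP travel. 5 mm more.

```bash
python3 -m inch '[0,0,-0.2,0,0,0, 0,0,-0.4,0,0,0, 0,0,-0.5,0,0,0, 0,0,-0.5,0,0,0, 0,0,-0.5,0,0,0]'
python3 - <<'E'
from h import *
import cv2
p0=np.array([485.7,-181.9]);u=np.array([-.293,.956])
togo([485.7-8.8,-181.9+28.7,62.7],-1.269);print("travel",(pose()[0][:2]-p0)@u)
im=ctrl.capture("wrist")
cv2.imwrite("pics/w10.png",cv2.resize(im[130:270,170:370,::-1],None,fx=4,fy=4,interpolation=cv2.INTER_CUBIC))
for n in("scene","side"):cv2.imwrite(f"pics/{n}10.png",ctrl.capture(n)[:,:,::-1])
E
```

```text
time_s: 9.03
eef_pos: [477.1, -153.6, 62.7]
ee_rot: [-0.107, 0.105, -0.698, 0.7]
force: [-0.8, -7.2, 3.8]
grip_width: 0.134
shift cm [ 0.01  0.   -0.05] turn [-0.003 -0.    -0.002] pos [ 477.1 -153.6   62.7] yaw -1.269 j [-0.55  0.47  1.77 -0.    0.9   0.72] F [-0.8 -7.2  3.8] t 9.03 w 0.134
travel 29.54836006475704
```

View pics/w10.png

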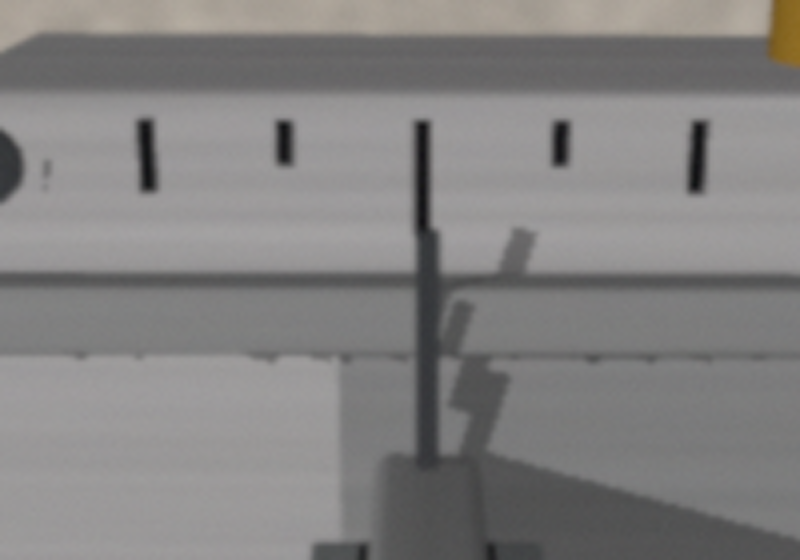

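View pics/scene10.png

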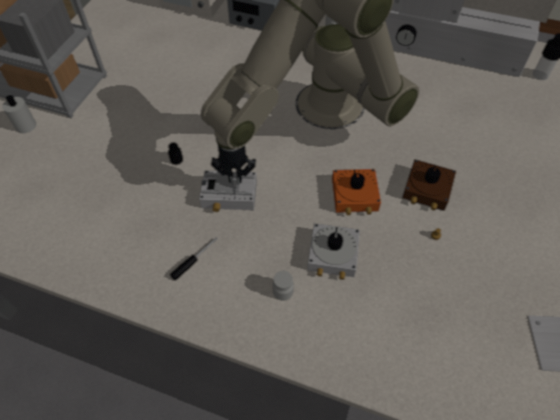

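The pointer at crop column 427 against the long tick at 422 is about 0.5 mm short of half. The loose things and the gauge are unmoved in the scene picture. I'll nudge by 0.5 mm and hold.

```bash
python3 -m inch '[0,0,-0.05,0,0,0, 0,0,-0.05,0,0,0, 0,0,-0.05,0,0,0, 0,0,-0.05,0,0,0, 0,0,-0.05,0,0,0, 0,0,-0.05,0,0,0, 0,0,-0.05,0,0,0, 0,0,-0.05,0,0,0]'
python3 - <<'E'
from h import *
import cv2
p0=np.array([485.7,-181.9]);u=np.array([-.293,.956])
print("travel",(pose()[0][:2]-p0)@u,pose()[2]["force"])
im=ctrl.capture("wrist")[130:270,170:370,::-1]
s=ctrl.capture("side")[225:300,180:270,::-1]
a=cv2.resize(im,None,fx=3,fy=3);b=cv2.resize(s,None,fx=2.2,fy=2.2)
o=np.zeros((a.shape[0],a.shape[1]+b.shape[1],3),np.uint8);o[:,:a.shape[1]]=a;o[:b.shape[0],a.shape[1]:]=b
cv2.imwrite("pics/w11.png",o)
E
```

```text
time_s: 9.85
eef_pos: [477.0, -153.3, 62.7]
ee_rot: [-0.107, 0.105, -0.698, 0.7]
force: [0.3, -8.3, 4.3]
grip_width: 0.133
travel 29.901614658968604 [ 0.32152417 -8.25106823  4.29208333]
```

View pics/w11.png

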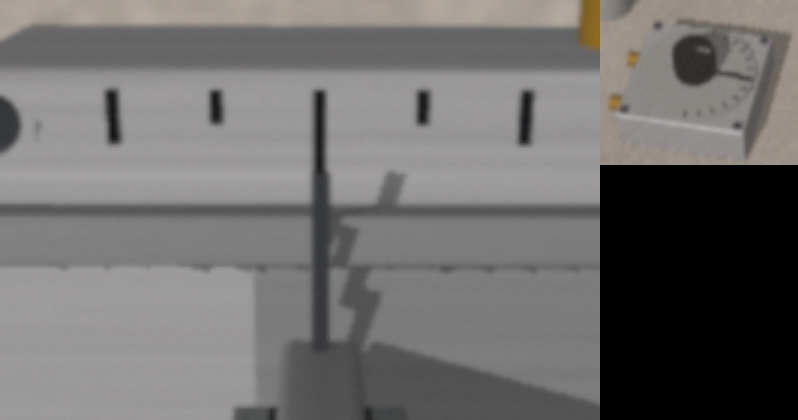

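The gate pointer (320) lies on the long half tick (319), and the gauge pointer still lies on its zero mark. I'll hand in while holding.

```bash
python3 -c "
from rig import ctrl
print(ctrl.finish_job())"
```

```text
the job is handed in; nothing more can be done
None
```

The job is handed in at about 10 s of the 38 s allowed, with the gripper still holding the gate tab at half. No verdict was reported.

- **Gauge:** With the gate still shut, I gripped the knob of the aluminium gauge and turned it clockwise by about 1.17 rad. After I let go, the pointer lay within about 0.005 rad of the zero mark. It was still on zero in the last side picture.
- **Gate:** I gripped the tab and slid it open in small steps, without seeing it pass half. The last wrist picture shows its pointer on the long half tick. The measured travel was 29.9 mm, with about 8 N against the spring.
- **Loose things:** In the last full scene picture, just before the final 0.5 mm of travel, the jar, screwdriver, fitting and regulator stood where they started.

No check failed. The gate-centre estimates from the three cameras differed by about 3 mm, so I relied on the ticks and the measured travel instead.

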